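Close the glaze jar on the shaker and start it

TASK

The lid of the big glaze jar clamped on the shaker is only lying loosely on its thread. Without lifting it off, turn the lid backwards (anticlockwise from above) until it drops into the thread, then screw it down clockwise until it is fully home, and only then push the shaker's start lever all the way over to its other side. Let go of everything and leave the small jar, the cup and the brush beside the shaker where they are.

Things in the scene. Friction and masses are not known exactly. Their poses are not given: they have to be found in the camera images.
- lid: Grey screw lid lying loose and level on the jar's thread, 98 mm across, 28 mm high, about 0.12 kg, with a bar grip on top. Origin: centre of its underside, 7.5 mm below neck at the start, 18 mm once dropped, 23 mm fully home. z up, x along the bar. From above, clockwise closes (yaw falls), backwards is anticlockwise (yaw grows). Its yaw minus the shaker's is -82 to -47 degrees at the start.
- lid_bar (a point): Middle of the top of the lid's upright bar grip, 55 mm above the lid's underside. The bar is 76 mm long, 14 mm thick, rises 27 mm above the lid and is free on both long sides; grip it across its thickness. The thread lets the lid sway 1 mm sideways. A gripper holding the bar tightly must go down with the lid as it drops and sinks.
- shaker: Grey metal shaker fixed to the table: base 170 mm (x) by 290 mm (y) by 50 mm high, with a white jar (112 mm across, shoulder 120 mm above the table) held in four aluminium jaws at its y = +60 mm and the start lever at its y = -90 mm. Neither the base nor the jar can move or turn. Origin: centre of the base's underside; x and y along its sides.
- neck (a point): Centre of the jar's mouth, on its axis, at rim height (146 mm above the table, hidden). Thread, by lid yaw minus shaker yaw: turned back to between -25 and -7 degrees the lid can drop 10.5 mm straight down (a stop is at -4). Turned clockwise it then keeps level to -36, sinks 5 mm evenly to -84 and stops at -88 degrees. Undropped, it cannot turn clockwise past -88 either.
- start (a joint): Start lever of the shaker, hinge angle in rad about the shaker's y axis: 0 leaning to the shaker's -x (off), 1.0 leaning as far to its +x (on). A steel rod ending in a black ball 26 mm across, ball centre 80 mm from the pivot; it leans 0.5 rad from upright at either end, stays where it is left, and takes about 1 N at the ball. The pivot is 72 mm above the table, at x = 0, y = -90 mm of the shaker. At the start it reads 0 to 0.2.
- start_tip (a point): Centre of the black ball of the start lever.
- glaze_jar: Small closed jar, 64 mm across, 85 mm high, beside the shaker's +y end; bystander. Origin: centre of its underside.
- pot: Small terracotta cup, 68 mm across, 70 mm high, beside the shaker's -y end; bystander. Origin: centre of its underside.
- brush: Wooden brush, 190 mm long, lying in front of the shaker (its -x side); bystander.
Mind the look-alikes: they are no part of the job. Of the things shaped like the lid, the grey one is meant.

How it is judged (in metres and radians):
On the way, in this order (a step that is already met when the one before it is completed fails the run):
1. the lid has dropped into the thread (z of lid in the frame of neck below -0.0155 m), for 0.1 s.
2. the lid is screwed down home on the jar, with the lever not yet pushed (z of lid in the frame of neck below -0.0215 m and angle between lid's own z axis and vertical below 0.08 rad and horizontal distance between lid and neck below 0.005 m and value of joint start below 0.4 rad), for 0.2 s.
3. the start lever is pushed over (value of joint start above 0.85 rad), for 0.1 s.
At the end, for the whole second after the job is handed in: The lid is home on the jar (its origin more than 21.5 mm below the jar's rim, within 5 mm of the jar's axis, tilted less than 0.08 rad) and at rest, and the start lever is over (more than 0.85 rad) (z of lid in the frame of neck below -0.0215 m and angle between lid's own z axis and vertical below 0.08 rad and horizontal distance between lid and neck below 0.005 m and value of joint start above 0.85 rad and linear speed of lid below 0.02 m/s); the robot touches nothing.
It fails at once if the lid is lifted off the thread (4 mm or more above where it lay) (z of lid in the frame of neck above -0.0035 m).
It fails at once if the small jar, the cup or the brush is pushed more than 30 mm away (distance of any of glaze_jar, pot, brush from where it was at the start of the episode above 0.03 m).
It also fails if it takes over 48 s, if anything falls off the work surface, if the arm or the gripper's body presses on something with over 40 N, if the wrist force passes 120 N, or if a joint passes its speed limit or range.

ROBOT

A 6-joint arm with a two-finger parallel gripper is mounted at the origin on the work surface. World frame = base frame: x ahead of the robot, y to its left, z up, the work surface at z = 0. Lengths are in mm, angles in degrees, forces in N, time in s.
With the tool pointing down it reaches from about 300 to 750 mm from the base axis. Payload 8.5 kg.
Tool frame: the origin (TCP) lies at the very end of the fingers, on their centre line; the grasp point (between the pads) lies 19 mm behind it; y points along the fingers, z is the direction in which the jaws open and shut, and the axes are right-handed (so a half turn about y gives the same grasp; the last joint's range is limited). The gripper opens to 88 mm and grips with 3 to 60 N. Pads are 18 mm wide; open, the fingers measure 123 mm over their backs; the gripper's body (75 mm by 187 mm) begins 45 mm behind the grasp point.
Start: joints at [-85.732, 21.807, 74.336, -0, 83.858, -12.336], TCP at [157.163, -527.048, 217.748] pointing down, gripper open.
Joint ranges: [-178.18, 178.18], [-50.72, 133.34], [12.68, 142.11], [-81.47, 261.47], [9.98, 163.14], [-165.26, 165.26]. Speed limits (degrees/s): [136.94, 136.94, 180, 180, 180, 180].

INTERFACE

Orientations are given as [roll, pitch, yaw] about the fixed x, y, z axes, in that order (R = Rz(yaw) Ry(pitch) Rx(roll)).
In Python, from station import sensors, eyes, r gives the robot as it stands.
- The arm moves only by the tool apply_moves, never from a script. Its argument "plan" is one flat list of numbers, 7 for each row, row after row: the turn, a rotation vector about the tool's x, y, z in rad, then the shift along the tool's x, y, z in mm, then the closure, from -1 (fully open) to 1 (shut). In form: [rx, ry, rz, x, y, z, fingers, rx, ry, rz, x, y, z, fingers, ...]. A call has 1 to 8 rows; each row is the pose to reach, as a shift and turn from the pose commanded when the call began, along the tool's axes at that moment; what a row does not reach only later rows make up. A row lasts 1/8 s, in which the tool goes at most 62.5 mm and 10.7 degrees, less where a joint would pass 70% of its speed; a pose out of reach is approached as far as the arm can. A call with a gripper value outside its range is refused whole. The fingers move at their own pace and stop on an object; "newtons" is the grip in N (left out, the last holds). Time passes only in rows, so rows that repeat a pose let the fingers close. It gives the time, the measured TCP pose, the force and the opening at its end, in the units of the state.
- sensors.state(): the state, without advancing time (a new reading comes with each control period).
- eyes.capture(name): name is "scene" or "top" or "wrist"; returns the picture (480x640x3 uint8, red, green, blue); there is no depth.
- eyes.camera_info(name): a dict with "fovy" (degrees; the focal length in pixels is half the picture's height over the tangent of half this angle, whatever the lens; pixels are square), "cx", "cy" (the principal point, pixels), "R" (3x3) and "t" (3): a world point X has camera coordinates R X + t; the wrist camera has in their place "T_tool_cam" (4x4, takes a point from camera to tool coordinates, whose origin is the TCP and whose axes are the tool frame's). Camera axes: x right, y down, z forward; pixel columns grow to the right and rows downward; lengths in mm; the calibration is good to about 2 mm. A picture is of the moment at which its call begins: read the wrist's pose just before it. camera_info takes no time and is no camera call.
- r.job_done(): hands the job in, once; it reports no verdict.
The state is a dict: "clock": time; "qpos": joint angles; "joint_velocities": joint speeds; "joint_torque": joint torques, N m; "eef_pos": TCP position; "tcp_rot": TCP orientation; "ft_force": force on the tool from outside, world axes, zero at the start; "moment": the same for the moment, N m; "gripper_width": finger opening in mm.
Only numpy, scipy, OpenCV 4.12 (cv2) and the standard library are available. Lean on these libraries where they do the work, as an engineer would, in place of code of your own. Each camera call takes 0.05 s, during which the arm holds its last target.

## Working session

There is one attempt and no reset: what is moved stays moved. The work goes in short steps, Python scripts to look and compute and a tool call to move; the robot and the scene stay as the last step left them, time stands still between calls to the robot, and variables do not carry over. Pictures are saved under pics/ and viewed, and the job is handed in when it is done.

Besides the shell and the picture viewer there is one more tool, called after "Emit:" as a command line: name --argument value ..., lists and objects as JSON in quotes. apply_moves: Moves the arm, as the interface text tells. Its arguments: {"type":"object","properties":{"plan":{"type":"array"},"newtons":{"type":"number"}},"required":["plan"]}

```bash
ls; mkdir -p pics
python3 - <<'E'
from station import sensors, eyes, r
import cv2
print(sensors.state())
for n in ("scene","top","wrist"):
    im=eyes.capture(n); cv2.imwrite(f"pics/{n}0.png",im[:,:,::-1]); print(n,eyes.camera_info(n))
E
```

```text
pics
{'clock': 0.0, 'qpos': array([-8.57331006e+01,  2.18417711e+01,  7.43849551e+01,  2.54708259e-03,
        8.38597213e+01, -1.23368951e+01]), 'joint_velocities': array([ 0.07221179,  0.10249273, -0.04170903, -0.11102739, -0.020176  ,
       -0.00366802]), 'joint_torque': array([ 2.15925531e-03, -4.37924981e+01, -2.24555844e+01,  7.14876526e-02,
        3.53242247e-02, -1.18032422e-04]), 'eef_pos': array([ 157.13861694, -526.7433916 ,  217.12930163]), 'tcp_rot': array([-9.00839103e+01,  2.09439180e-02, -1.63396495e+02]), 'ft_force': array([ 0.70566184, -0.92341769, -0.60865444]), 'moment': array([-0.00881862,  0.00987665,  0.02854325]), 'gripper_width': 88.02882742133608}
scene {'fovy': 48.43738238945619, 'cx': 331.1447369281093, 'cy': 244.59533864170265, 'R': array([[-0.21075159,  0.97739888, -0.01658908],
       [ 0.63165618,  0.12321003, -0.76539516],
       [-0.74605244, -0.17178684, -0.64334675]]), 't': array([  47.82176044, -267.58989468, 1516.04040461])}
top {'fovy': 47.17007015382509, 'cx': 321.7378874531544, 'cy': 241.72240877819186, 'R': array([[ 0.00917956, -0.99993215,  0.0071721 ],
       [-0.99888836, -0.00950115, -0.04617103],
       [ 0.04623604, -0.0067403 , -0.9989078 ]]), 't': array([  72.13738566,  559.48073439, 1309.81172013])}
wrist {'fovy': 65.42316134259384, 'cx': 323.8240828660292, 'cy': 245.12692449368674, 'T_tool_cam': array([[ 6.25903272e-04,  9.56715956e-01,  2.91022660e-01,
        -7.50328884e+01],
       [ 1.05257631e-04, -2.91022778e-01,  9.56716118e-01,
        -1.65714670e+02],
       [ 9.99999799e-01, -5.68179393e-04, -2.82853764e-04,
         3.61497099e-01],
       [ 0.00000000e+00,  0.00000000e+00,  0.00000000e+00,
         1.00000000e+00]])}
```

View pics/scene0.png

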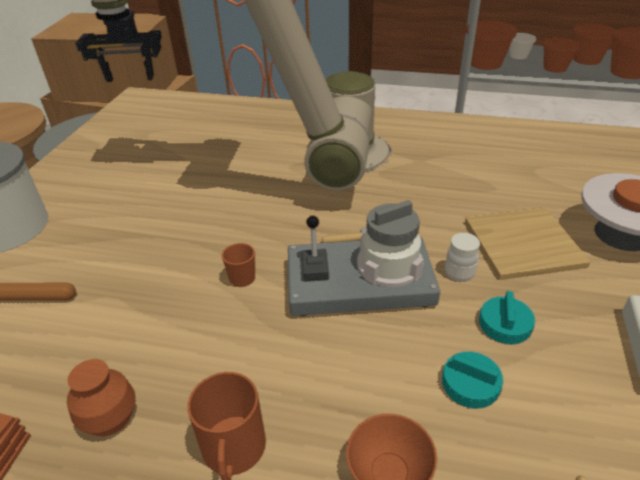

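View pics/top0.png

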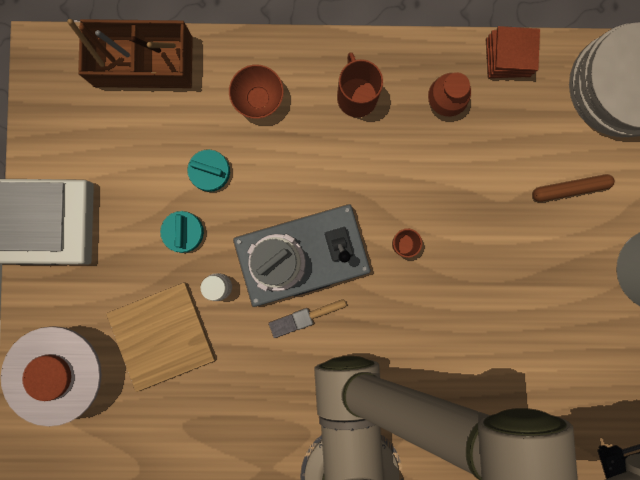

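View pics/wrist0.png

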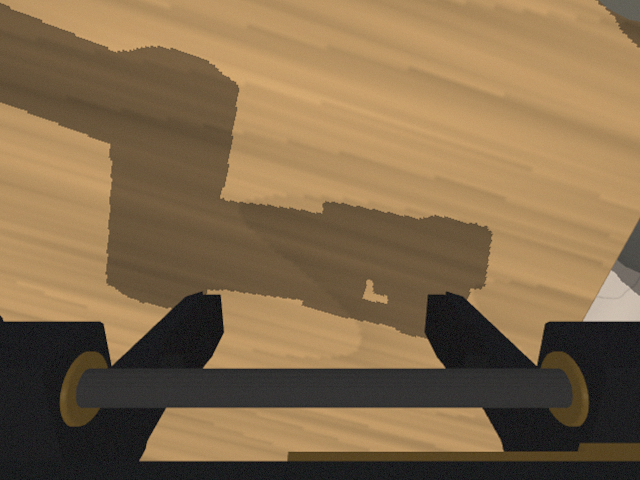

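Candidates for the lid: the grey one on the clamped jar, top (277,262) / scene (392,222); the teal lids at top (208,170) and (181,232) are look-alikes, and the white small jar at (216,287) is a bystander. I choose the grey one and will check it in a crop.

```bash
cat > h.py <<'E'
import numpy as np, cv2
from station import sensors, eyes, r
from scipy.spatial.transform import Rotation as Ro
def K(ci): 
    f=240/np.tan(np.radians(ci['fovy']/2)); return f,ci['cx'],ci['cy']
def cam(n,st=None):
    ci=eyes.camera_info(n); f,cx,cy=K(ci)
    if n=='wrist':
        T=ci['T_tool_cam']; Rt=Ro.from_euler('xyz',st['tcp_rot'],degrees=True).as_matrix()
        Rwc=Rt@T[:3,:3]; o=Rt@T[:3,3]+st['eef_pos']
        R=Rwc.T; t=-R@o
    else: R,t=ci['R'],ci['t']
    return f,cx,cy,np.array(R),np.array(t)
def onplane(n,uv,z,st=None):
    f,cx,cy,R,t=cam(n,st); uv=np.atleast_2d(uv).astype(float)
    d=np.c_[(uv[:,0]-cx)/f,(uv[:,1]-cy)/f,np.ones(len(uv))]@R
    o=-R.T@t; s=(z-o[2])/d[:,2]; return o+d*s[:,None]
def proj(n,X,st=None):
    f,cx,cy,R,t=cam(n,st); c=np.atleast_2d(X)@R.T+t
    return np.c_[cx+f*c[:,0]/c[:,2],cy+f*c[:,1]/c[:,2]]
E
python3 - <<'E'
import cv2
im=cv2.imread('pics/top0.png')[195:315,225:385]; a=cv2.resize(im,None,fx=5,fy=5,interpolation=cv2.INTER_CUBIC); cv2.imwrite('pics/topcrop.png',a)
im=cv2.imread('pics/scene0.png')[190:320,280:450]; a=cv2.resize(im,None,fx=4,fy=4,interpolation=cv2.INTER_CUBIC); cv2.imwrite('pics/scenecrop.png',a)
E
```

```text
(no output)
```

View pics/topcrop.png

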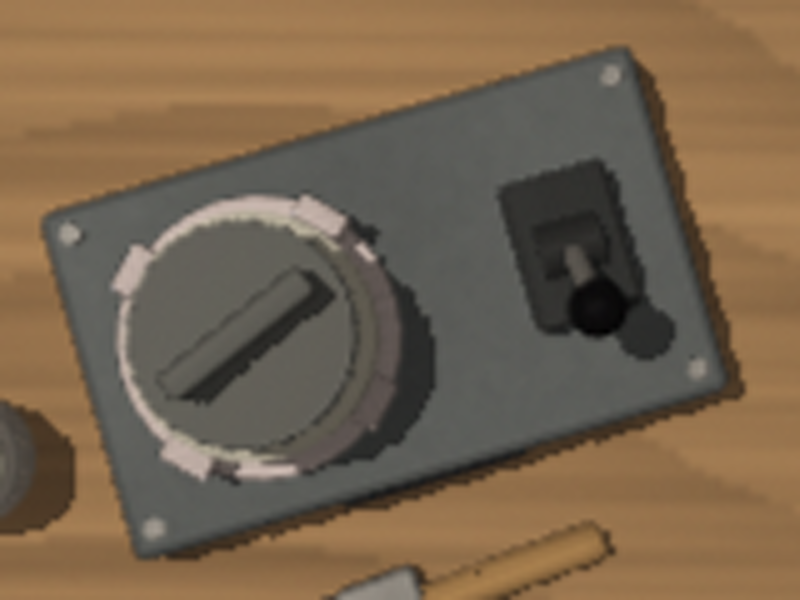

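View pics/scenecrop.png

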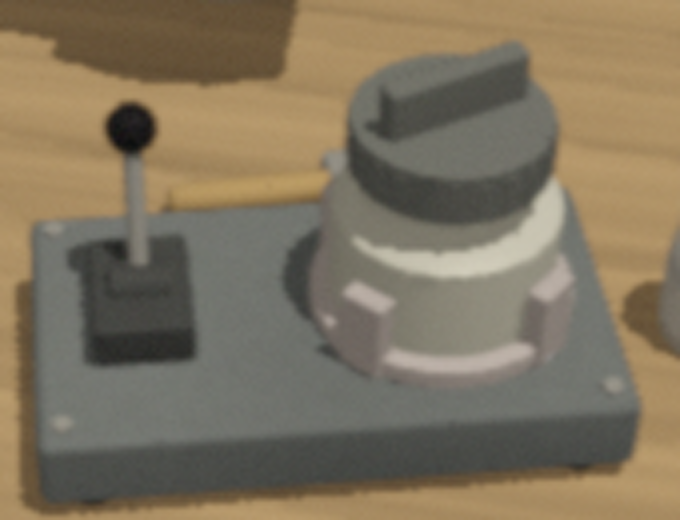

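Run:
```python
from h import *
def o(p): return (np.array(p,float)+.5)/5-.5+[225,195]
c=onplane('top',o([(45,215),(625,47),(725,385),(140,555)]),50); print(c.round(1))
print('len',[np.linalg.norm(c[i]-c[(i+1)%4]).round(1) for i in range(4)])
ctr=c.mean(0)
# +y direction: towards jar = from right to left
y=(c[0]+c[3]-c[1]-c[2])[:2]; y/=np.linalg.norm(y); yaw=np.degrees(np.arctan2(-y[0],y[1])); print('ctr',ctr,'yaw',yaw)
x=np.array([y[1],-y[0]])
neck=ctr[:2]+60*y; piv=ctr[:2]-90*y; print('neck',neck,'piv',piv,'x',x,'y',y)
b=onplane('top',o([(160,378),(293,268),(315,283),(185,400)]),193.5);print(b.round(1),b.mean(0))
d=(b[1]+b[2]-b[0]-b[3])[:2]; a=np.degrees(np.arctan2(d[1],d[0])); print('bar yaw',a,a-yaw, (a-yaw+180)%180-180,np.linalg.norm(d)/2)
print('barends scene', )
print('ball', onplane('top',o([(598,305)]),142))
print(proj('top',[[*neck,166.5]])); print('lid top ctr', onplane('top',o([(242,335)]),166.5))
print('ang robot', np.degrees(np.arctan2(neck[1],neck[0])),np.hypot(*neck))
```

```text
[[564.7 283.6  50. ]
 [646.3  13.1  50. ]
 [488.3 -34.7  50. ]
 [407.  236.9  50. ]]
len [np.float64(282.5), np.float64(165.0), np.float64(283.5), np.float64(164.5)]
ctr [526.57704764 124.70040306  50.        ] yaw 16.724379865938605
neck [509.31096429 182.16241108] piv [552.47617267  38.50739103] x [0.95770013 0.28776806] y [-0.28776806  0.95770013]
[[490.1 212.9 193.5]
 [536.2 158.4 193.5]
 [530.1 149.2 193.5]
 [481.1 202.4 193.5]] [509.38255112 180.70580346 193.5       ]
bar yaw -48.570182554746566 -65.29456242068517 -65.29456242068517 71.7855709992619
barends scene
ball [[523.13777563  29.25625819 142.        ]]
[[272.63003568 261.20541721]]
lid top ctr [[508.4819963  181.36723952 166.5       ]]
ang robot 19.68032260329916 540.9073879664752
```

Top crop shows the grey lid, centre (242,335) in the crop, with bar from (172,388) to (304,275); it sits on the white clamped jar, with the black lever ball at (598,305). This confirms the choice. Estimates: neck ≈ (509,181.5), shaker yaw ≈ 16.7°, and lid relative yaw ≈ -65°.

```bash
cat > mv.py <<'E'
import sys
from h import *
# usage: mv.py x0 y0 z0 yaw0  x y z yaw ; tool down (roll -90)
a=[float(v) for v in sys.argv[1:]]
R0=Ro.from_euler('xyz',[-90,0,a[3]],degrees=True); 
for i in range(4,len(a),4):
    R1=Ro.from_euler('xyz',[-90,0,a[i+3]],degrees=True)
    dy=(a[i+3]-a[3])
    print('ry',round(np.radians(-dy),4),'chk',(R0.inv()*R1).as_rotvec().round(3),'shift',(R0.inv().apply(np.array(a[i:i+3])-a[:3])).round(2))
E
python3 mv.py 157.163 -527.048 217.748 -163.396 300 -230 260 -106 509 181.5 260 -48.6
```

```text
ry -1.0017 chk [-0.    -1.002  0.   ] shift [-221.76  -42.25 -243.85]
ry -2.0036 chk [ 0.    -2.004  0.   ] shift [-539.64  -42.25 -578.46]
```

Emit:
apply_moves --plan '[0, -2.0, 0, -540, -42, -578, -1, 0, -2.0, 0, -540, -42, -578, -1, 0, -2.0, 0, -540, -42, -578, -1, 0, -2.0, 0, -540, -42, -578, -1, 0, -2.0, 0, -540, -42, -578, -1, 0, -2.0, 0, -540, -42, -578, -1, 0, -2.0, 0, -540, -42, -578, -1, 0, -2.0, 0, -540, -42, -578, -1]'

```text
clock: 1.15
eef_pos: [380.0, -78.1, 244.5]
tcp_rot: [-90.0, -0.0, -77.1]
ft_force: [1.4, -0.9, 0.5]
gripper_width: 88.1
```

```bash
python3 mv.py 380 -78.1 244.5 -77.1  509 181.5 250 -48.6
```

```text
ry -0.4974 chk [ 0.    -0.497  0.   ] shift [-224.25   -5.5   183.7 ]
```

Emit:
apply_moves --plan '[0, -0.497, 0, -224, -5.5, 184, -1, 0, -0.497, 0, -224, -5.5, 184, -1, 0, -0.497, 0, -224, -5.5, 184, -1, 0, -0.497, 0, -224, -5.5, 184, -1, 0, -0.497, 0, -224, -5.5, 184, -1, 0, -0.497, 0, -224, -5.5, 184, -1, 0, -0.497, 0, -224, -5.5, 184, -1]'

```text
clock: 2.02
eef_pos: [510.1, 178.1, 249.5]
tcp_rot: [-90.0, 0.0, -49.0]
ft_force: [0.1, -0.7, -0.4]
gripper_width: 88.4
```

Run:
```python
from h import *
s=sensors.state(); im=eyes.capture('wrist'); print(s['eef_pos'],s['tcp_rot'])
print('bar/neck px',proj('wrist',[[509,181.5,193.5],[509,181.5,166.5]],s))
cv2.imwrite('pics/w1.png',im[:,:,::-1])
```

```text
[510.09641403 178.06955131 249.52015531] [-9.00486453e+01  1.28778719e-02 -4.89795392e+01]
bar/neck px [[326.827469   251.69929766]
 [326.51942899 239.65776743]]
```

View pics/w1.png

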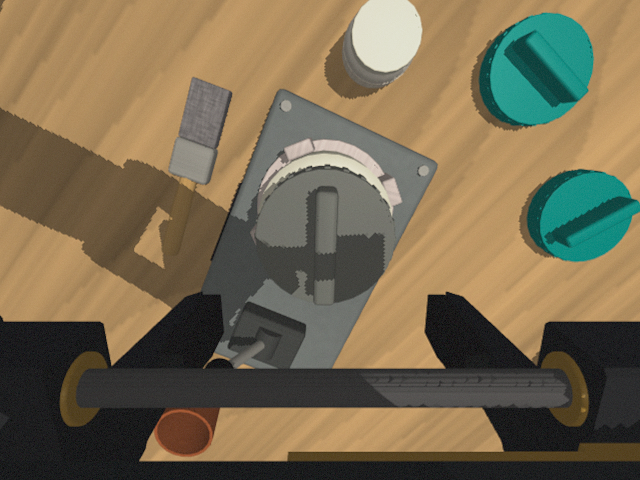

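Wrist view: the bar's top face runs from (327,188) to (324,303), centred between the fingers; brush, small jar and teal lids are clear of the jaws.

```bash
python3 - <<'E'
from h import *
s=sensors.state()
p=onplane('wrist',[(327,188),(324,303)],193.5,s); d=p[1]-p[0]; print(p,p.mean(0),np.degrees(np.arctan2(d[1],d[0])),np.linalg.norm(d))
im=cv2.imread('pics/w1.png')[175:315,250:400]; cv2.imwrite('pics/w1c.png',cv2.resize(im,None,fx=4,fy=4))
E
python3 mv.py 510.1 178.1 249.5 -49 509 181.5 171.5 -49
```

```text
[[483.02829241 211.12668953 193.5       ]
 [530.77342443 153.38019576 193.5       ]] [506.90085842 182.25344264 193.5       ] -50.41586237077763 74.92833358701088
ry -0.0 chk [0. 0. 0.] shift [-3.29 78.    1.4 ]
```

View pics/w1c.png

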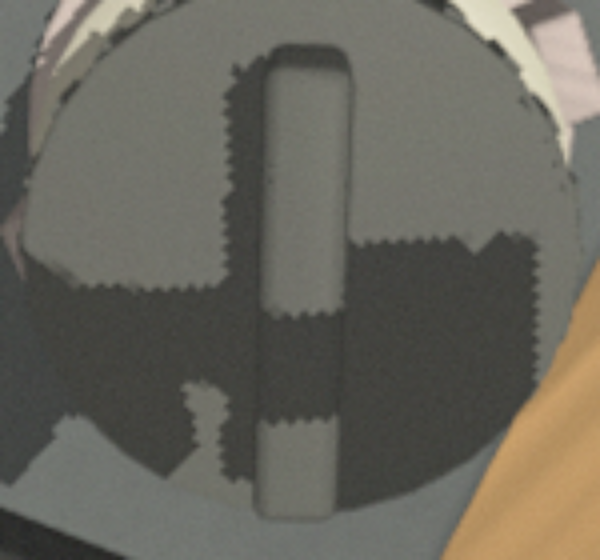

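```bash
python3 mv.py 510.1 178.1 249.5 -49 508.3 181.7 171.5 -50.2
```

```text
ry 0.0209 chk [0.    0.021 0.   ] shift [-3.9 78.   1. ]
```

Emit:
apply_moves --plan '[0, 0.021, 0, -3.9, 30, 1, -1, 0, 0.021, 0, -3.9, 55, 1, -1, 0, 0.021, 0, -3.9, 70, 1, -1, 0, 0.021, 0, -3.9, 78, 1, -1, 0, 0.021, 0, -3.9, 78, 1, -1]' --newtons 20

```text
clock: 2.7
eef_pos: [508.6, 181.6, 171.9]
tcp_rot: [-90.0, 0.0, -50.2]
ft_force: [-0.3, -0.6, -0.2]
gripper_width: 87.8
```

Run:
```python
from h import *
s=sensors.state(); im=eyes.capture('scene'); print(s['eef_pos'],s['tcp_rot'],s['ft_force'])
cv2.imwrite('pics/s1.png',cv2.resize(im[170:330,270:470,::-1],None,fx=4,fy=4)[:600])
```

```text
[508.57087209 181.59362063 171.88384518] [-9.00115784e+01  6.05004511e-03 -5.02343094e+01] [-0.30318403 -0.57378443 -0.18766069]
```

View pics/s1.png

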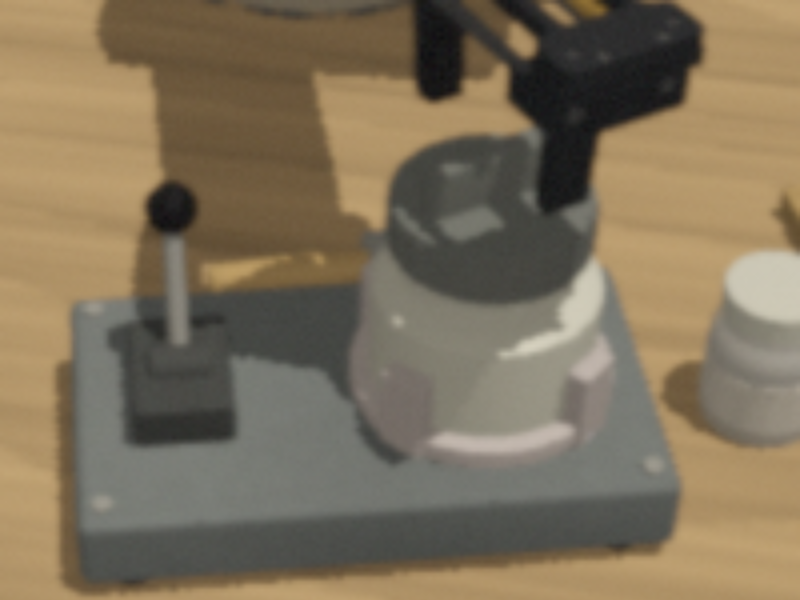

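The scene crop shows the fingers straddling the bar (front finger at (565,190)), just above the lid's disc and not touching. I'm closing now.

Emit:
apply_moves --plan '[0, 0, 0, 0, 0, 0, 0.5, 0, 0, 0, 0, 0, 0, 0.8, 0, 0, 0, 0, 0, 0, 1, 0, 0, 0, 0, 0, 0, 1, 0, 0, 0, 0, 0, 0, 1, 0, 0, 0, 0, 0, 0, 1]' --newtons 15

```text
clock: 3.5
eef_pos: [508.7, 182.2, 171.7]
tcp_rot: [-90.0, 0.0, -50.2]
ft_force: [-0.8, 0.2, -0.4]
gripper_width: 30.2
```

Emit:
apply_moves --plan '[0, 0, 0, 0, 0, 0, 1, 0, 0, 0, 0, 0, 0, 1, 0, 0, 0, 0, 0, 0, 1, 0, 0, 0, 0, 0, 0, 1]'

```text
clock: 4.0
eef_pos: [508.7, 182.2, 171.7]
tcp_rot: [-90.0, 0.0, -50.2]
ft_force: [-0.5, 0.2, -1.3]
gripper_width: 12.7
```

Emit:
apply_moves --plan '[0, -0.06, 0, 0, 0, 0, 1, 0, -0.17, 0, 0, 0, 0, 1, 0, -0.28, 0, 0, 0, 0, 1, 0, -0.39, 0, 0, 0, 0, 1, 0, -0.5, 0, 0, 0, 0, 1, 0, -0.61, 0, 0, 0, 0, 1, 0, -0.7, 0, 0, 0, 0, 1]'

```text
clock: 4.88
eef_pos: [508.6, 182.2, 171.7]
tcp_rot: [-90.0, 0.0, -9.9]
ft_force: [-0.5, 0.1, -0.4]
gripper_width: 12.8
```

Emit:
apply_moves --plan '[0, -0.1, 0, 0, 0, 0, 1, 0, -0.18, 0, 0, 0, 0, 1, 0, -0.18, 0, 0, 0, 0, 1]'

```text
clock: 5.25
eef_pos: [508.6, 182.2, 171.7]
tcp_rot: [-90.0, 0.0, 0.2]
ft_force: [-0.3, -0.4, -0.7]
gripper_width: 12.3
```

Run:
```python
from h import *
s=sensors.state(); im=eyes.capture('scene'); print(s['eef_pos'],s['tcp_rot'],s['ft_force'],s['moment'])
cv2.imwrite('pics/s2.png',cv2.resize(im[170:320,270:470,::-1],None,fx=4,fy=4)[:600])
```

```text
[508.63830333 182.20012681 171.67850232] [-9.00003124e+01  1.27393615e-02  1.97927443e-01] [-0.30142652 -0.43194911 -0.67598416] [ 0.11165365 -0.18545908 -0.01674741]
```

View pics/s2.png

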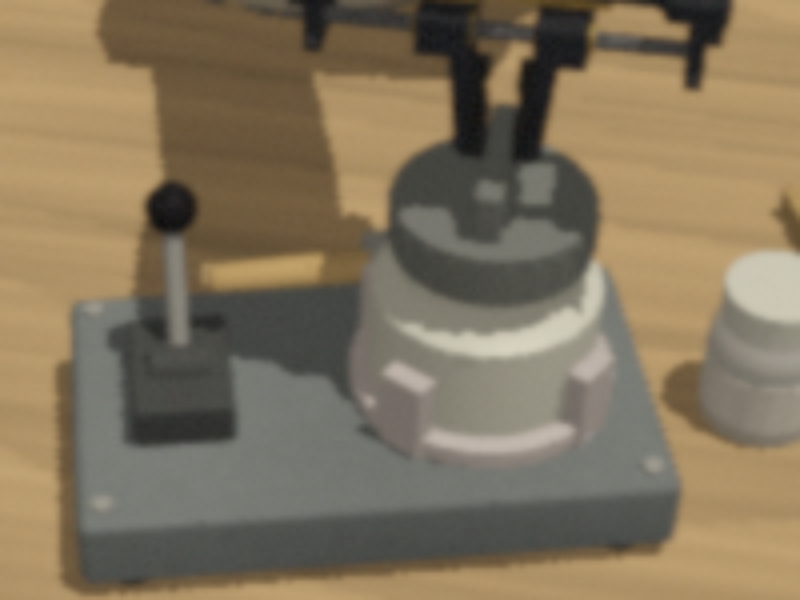

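The lid turned with the gripper and its bar now lies along world x, about -16.5° relative to the shaker. It hasn't dropped while held, so I'm releasing it.

Emit:
apply_moves --plan '[0, 0, 0, 0, 0, 0, 0.3, 0, 0, 0, 0, 0, 0, 0.3, 0, 0, 0, 0, 0, 0, 0.3, 0, 0, 0, 0, 0, 0, 0.3]'

```text
clock: 5.8
eef_pos: [508.7, 182.2, 171.8]
tcp_rot: [-90.0, -0.0, 0.2]
ft_force: [0.2, -0.1, -0.3]
gripper_width: 31.0
```

Run:
```python
from h import *
s=sensors.state(); im=eyes.capture('scene'); print(s['eef_pos'],s['tcp_rot'],s['ft_force'],s['gripper_width'])
cv2.imwrite('pics/s3.png',cv2.resize(im[170:320,270:470,::-1],None,fx=4,fy=4)[:600])
```

```text
[508.69103269 182.227823   171.78461963] [-8.99970047e+01 -1.68818484e-03  2.31406729e-01] [ 0.17476815 -0.06554676 -0.26405895] 31.01031229739038
```

View pics/s3.png

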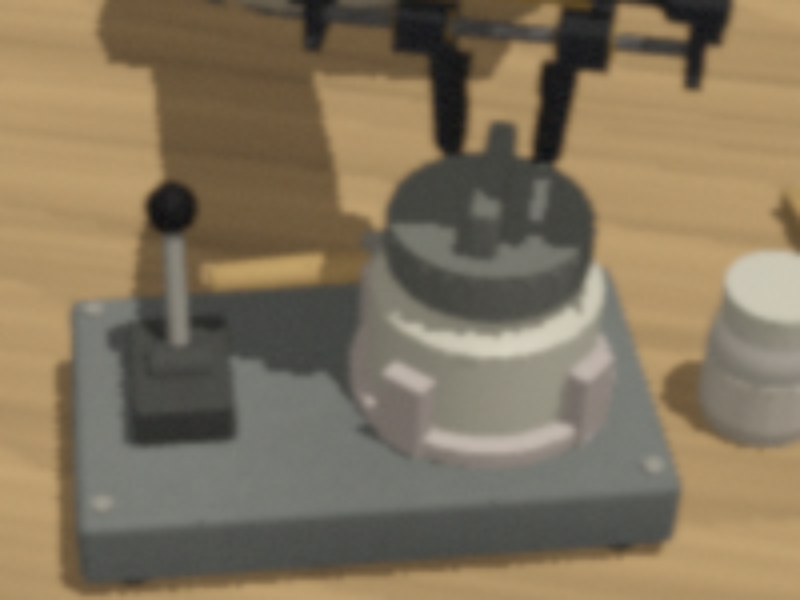

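The lid dropped by about 4 px in the scene view: its top front rim went from about (490,300) to (487,318) in the 4x crop, which matches 10.5 mm. I'm following it down and regripping.

Emit:
apply_moves --plan '[0, 0, 0, 0, 5, 0, 0.3, 0, 0, 0, 0, 10.5, 0, 0.3, 0, 0, 0, 0, 10.5, 0, 0.6, 0, 0, 0, 0, 10.5, 0, 1, 0, 0, 0, 0, 10.5, 0, 1, 0, 0, 0, 0, 10.5, 0, 1, 0, 0, 0, 0, 10.5, 0, 1, 0, 0, 0, 0, 10.5, 0, 1]' --newtons 15

```text
clock: 6.85
eef_pos: [508.7, 182.2, 161.3]
tcp_rot: [-90.0, -0.0, 0.2]
ft_force: [-0.2, -0.2, -0.2]
gripper_width: 12.5
```

Emit:
apply_moves --plan '[0, 0.08, 0, 0, 0, 0, 1, 0, 0.16, 0, 0, 0, 0, 1, 0, 0.25, 0, 0, 0, 0, 1, 0, 0.34, 0, 0, 0, 0, 1, 0, 0.45, 0, 0, 0.65, 0, 1, 0, 0.56, 0, 0, 1.3, 0, 1, 0, 0.67, 0, 0, 2.0, 0, 1, 0, 0.78, 0, 0, 2.6, 0, 1]'

```text
clock: 7.85
eef_pos: [508.7, 182.2, 158.7]
tcp_rot: [-90.0, -0.0, -44.7]
ft_force: [0.4, -0.1, -0.4]
gripper_width: 13.0
```

```bash
python3 -c "
from h import *
s=sensors.state();print(s['ft_force'],s['moment'],s['eef_pos'],s['tcp_rot'])"
```

```text
[ 0.41209145 -0.08260372 -0.43767372] [-0.00658887 -0.14021895 -0.02507674] [508.67582723 182.20119783 158.65623462] [-9.00006308e+01 -4.08259530e-03 -4.46556842e+01]
```

Emit:
apply_moves --plan '[0, 0.1, 0, 0, 0.6, 0, 1, 0, 0.2, 0, 0, 1.2, 0, 1, 0, 0.3, 0, 0, 1.8, 0, 1, 0, 0.38, 0, 0, 2.3, 0, 1, 0, 0.42, 0, 0, 2.5, 0, 1, 0, 0.42, 0, 0, 2.5, 0, 1]'

```text
clock: 8.6
eef_pos: [508.7, 182.2, 156.2]
tcp_rot: [-90.0, -0.0, -68.5]
ft_force: [-0.2, -1.0, -0.4]
gripper_width: 13.1
```

Run:
```python
from h import *
s=sensors.state(); im=eyes.capture('scene'); print(s['eef_pos'],s['tcp_rot'],s['ft_force'],s['moment'])
cv2.imwrite('pics/s4.png',cv2.resize(im[170:320,270:470,::-1],None,fx=4,fy=4)[:600])
```

```text
[508.73859071 182.18549441 156.18985474] [-8.99947722e+01 -3.85331299e-03 -6.84917252e+01] [-0.1809725  -1.02448228 -0.36741992] [-0.04049016 -0.12597309  0.0094674 ]
```

View pics/s4.png

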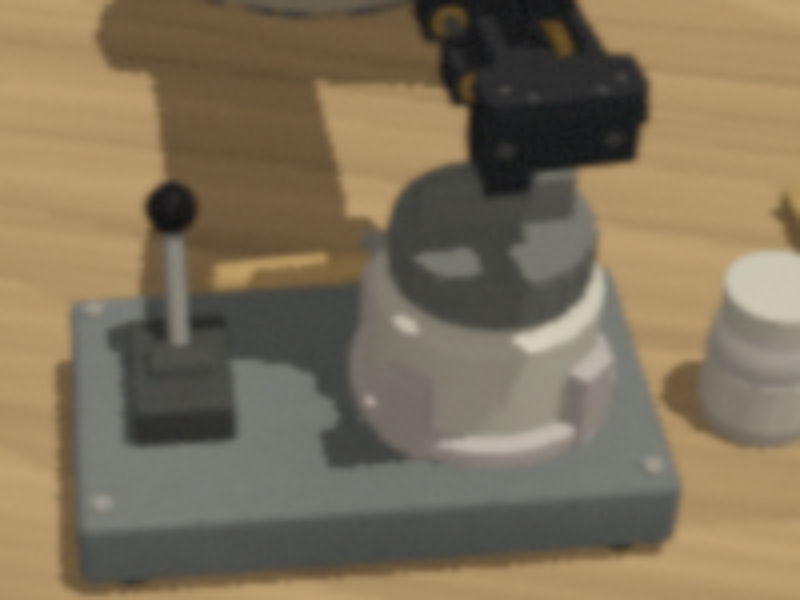

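The lid sank by the expected amount (front rim now at (492,325)). I'm nudging a few degrees on to feel for the stop.

Emit:
apply_moves --plan '[0, 0.03, 0, 0, 0, 0, 1, 0, 0.06, 0, 0, 0, 0, 1, 0, 0.09, 0, 0, 0, 0, 1]'

```text
clock: 9.02
eef_pos: [508.6, 182.1, 156.3]
tcp_rot: [-90.0, -0.0, -73.8]
ft_force: [-0.7, -2.5, 1.5]
gripper_width: 12.6
```

Run:
```python
from h import *
s=sensors.state(); print(s['eef_pos'],s['tcp_rot'],s['ft_force'],s['moment'],s['gripper_width'])
```

```text
[508.55821283 182.06950961 156.28457794] [-9.00164866e+01 -1.71291748e-02 -7.37712388e+01] [-0.71179486 -2.5368563   1.5400318 ] [-0.2898223   0.11257146  0.20224359] 12.63368871570885
```

The reaction moment rose to 0.20 N m at about -88 to -90°, which is the stop. I'm opening and rising.

Emit:
apply_moves --plan '[0, 0, 0, 0, 0, 0, 0.5, 0, 0, 0, 0, 0, 0, 0, 0, 0, 0, 0, 0, 0, -0.3, 0, 0, 0, 0, 0, 0, -0.3, 0, 0, 0, 0, -30, 0, -0.3, 0, 0, 0, 0, -80, 0, -0.3, 0, 0, 0, 0, -100, 0, -0.3, 0, 0, 0, 0, -100, 0, -0.3]'

```text
clock: 10.02
eef_pos: [509.1, 182.3, 257.3]
tcp_rot: [-89.8, -0.0, -73.7]
ft_force: [-0.2, 0.1, -0.9]
gripper_width: 56.9
```

Run:
```python
from h import *
s=sensors.state(); im=eyes.capture('scene'); print(s['eef_pos'],s['tcp_rot'],s['gripper_width'])
cv2.imwrite('pics/s5.png',cv2.resize(im[170:320,270:470,::-1],None,fx=4,fy=4)[:600])
im=eyes.capture('wrist');cv2.imwrite('pics/w5.png',im[:,:,::-1])
```

```text
[509.09750898 182.29049679 257.25291722] [-8.98321668e+01 -2.48684449e-02 -7.36678423e+01] 56.85360315934278
```

View pics/s5.png

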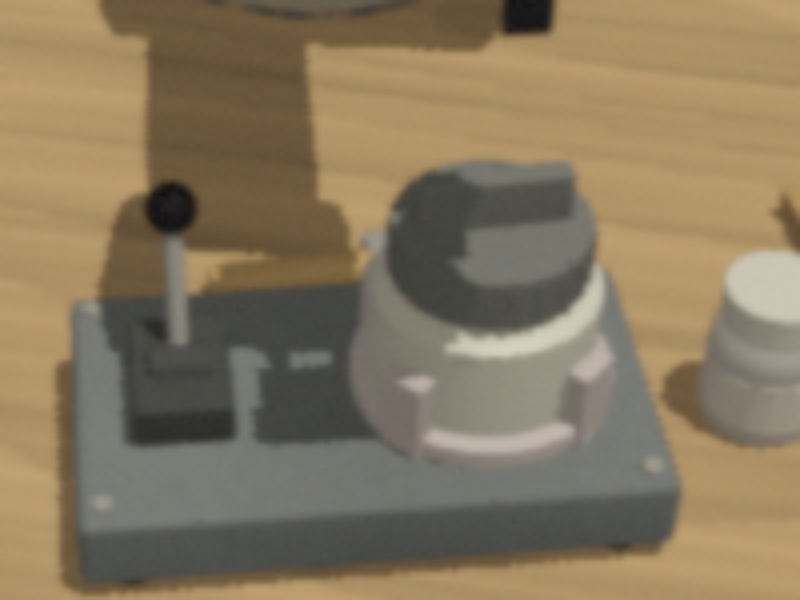

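View pics/w5.png

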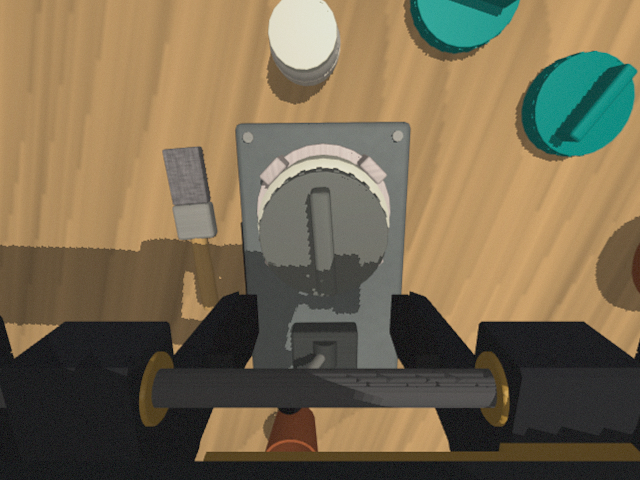

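The lid is home: its bar is about parallel to the shaker's -y axis, the disc is low on the neck, and the lever (ball at (171,207) in the scene crop) is unmoved. Next is the lever, pushed with closed fingers from its -x side.

```bash
python3 mv.py 509.1 182.3 257.3 -73.7  475.4 15.5 220 -73.4 475.4 15.5 127 -73.4
```

```text
ry -0.0052 chk [ 0.    -0.005  0.   ] shift [150.64  37.3  -79.16]
ry -0.0052 chk [ 0.    -0.005  0.   ] shift [150.64 130.3  -79.16]
```

Emit:
apply_moves --plan '[0, 0, 0, 50, 0, -26, 1, 0, 0, 0, 100, 10, -52, 1, 0, 0, 0, 151, 37, -79, 1, 0, 0, 0, 151, 37, -79, 1, 0, 0, 0, 151, 37, -79, 1, 0, 0, 0, 151, 37, -79, 1, 0, 0, 0, 151, 37, -79, 1, 0, 0, 0, 151, 37, -79, 1]'

```text
clock: 11.12
eef_pos: [475.4, 15.7, 219.3]
tcp_rot: [-90.0, -0.0, -73.6]
ft_force: [0.2, 0.1, 0.3]
gripper_width: 0.3
```

Run:
```python
from h import *
s=sensors.state(); im=eyes.capture('wrist'); print(s['eef_pos'],s['tcp_rot'],s['gripper_width'])
cv2.imwrite('pics/w6.png',im[:,:,::-1])
```

```text
[475.43318165  15.65844857 219.27911842] [-8.99832047e+01 -7.89044134e-03 -7.36079798e+01] 0.29339982331983927
```

View pics/w6.png

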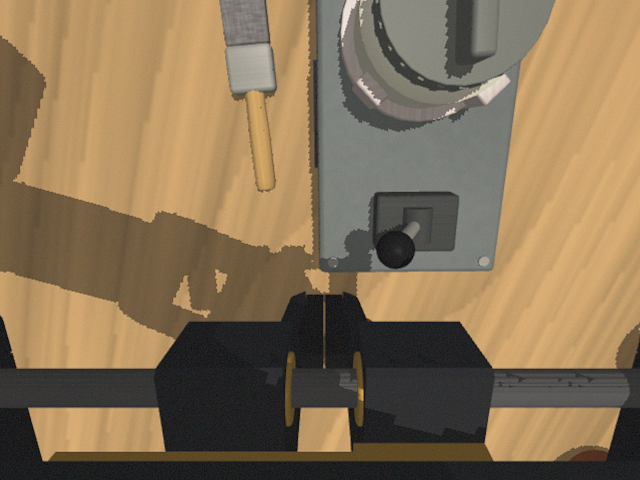

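Run:
```python
from h import *
s=sensors.state()
b=onplane('wrist',[(396,250)],145,s)[0]; d=b-s['eef_pos']
print(b, Ro.from_euler('xyz',s['tcp_rot'],degrees=True).inv().apply(d))
```

```text
[522.31030897  27.66184179 145.        ] [ 1.5886431  74.26560305 48.40356438]
```

The black ball is at (396,250), 48 mm ahead along tool z and 1.6 mm off to the side. The descent is clear.

Emit:
apply_moves --plan '[0, 0, 0, 1.6, 40, 0, 1, 0, 0, 0, 1.6, 75, 0, 1, 0, 0, 0, 1.6, 92, 0, 1, 0, 0, 0, 1.6, 92, 0, 1, 0, 0, 0, 1.6, 92, 12, 1, 0, 0, 0, 1.6, 92, 20, 1]'

```text
clock: 11.92
eef_pos: [496.4, 19.3, 128.1]
tcp_rot: [-89.9, -0.1, -73.7]
ft_force: [0.2, 0.7, -0.1]
gripper_width: 0.4
```

Emit:
apply_moves --plan '[0, 0, 0, 0, 0, 8, 1, 0, 0, 0, 0, 0, 16, 1, 0, 0, 0, 0, 0, 24, 1, 0, 0, 0, 0, 0, 32, 1, 0, 0, 0, 0, 0, 40, 1, 0, 0, 0, 0, 0, 48, 1]'

```text
clock: 12.68
eef_pos: [542.4, 33.0, 129.3]
tcp_rot: [-89.8, -0.1, -73.6]
ft_force: [-1.0, -0.8, 0.1]
gripper_width: 0.3
```

Run:
```python
from h import *
s=sensors.state(); im=eyes.capture('scene'); print(s['eef_pos'],s['tcp_rot'],s['ft_force'])
cv2.imwrite('pics/s6.png',cv2.resize(im[170:320,270:470,::-1],None,fx=4,fy=4)[:600])
```

```text
[542.3886627   32.95530553 129.2808484 ] [-89.77150791  -0.11000424 -73.64480695] [-0.98318203 -0.75614593  0.07417447]
```

View pics/s6.png

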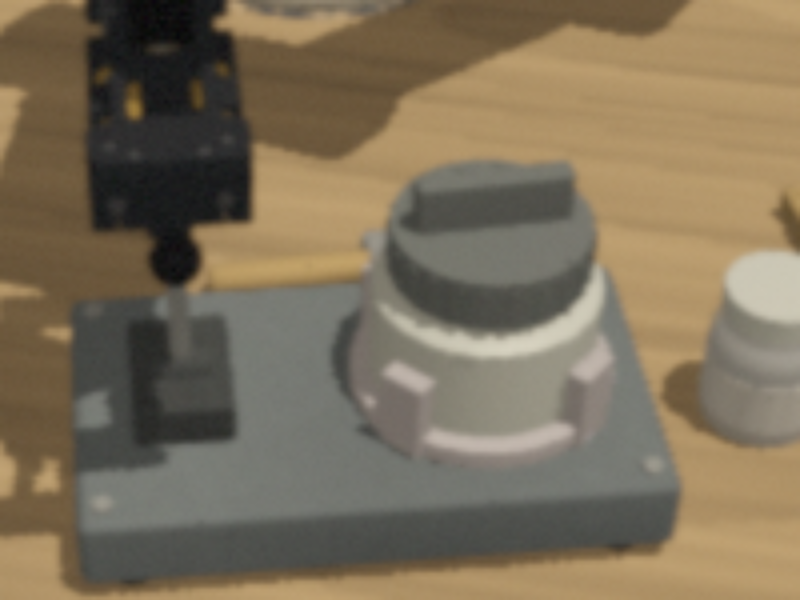

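The ball moved to (175,258) in the crop with light force, so the lever is past upright. I'm pushing on.

Emit:
apply_moves --plan '[0, 0, 0, 0, 0, 4, 1, 0, 0, 0, 0, 0, 8, 1, 0, 0, 0, 0, 0, 12, 1, 0, 0, 0, 0, 0, 15, 1, 0, 0, 0, 0, 0, 15, 1]'

```text
clock: 13.35
eef_pos: [555.6, 36.9, 127.0]
tcp_rot: [-90.0, 0.0, -73.7]
ft_force: [0.2, 1.0, 0.4]
gripper_width: 0.3
```

Emit:
apply_moves --plan '[0, 0, 0, 0, 0, 3, 1, 0, 0, 0, 0, 0, 6, 1, 0, 0, 0, 0, 0, 6, 1]'

```text
clock: 13.72
eef_pos: [561.4, 38.7, 127.2]
tcp_rot: [-90.0, -0.0, -73.7]
ft_force: [0.2, 1.1, -0.2]
gripper_width: 0.5
```

Run:
```python
from h import *
s=sensors.state(); im=eyes.capture('scene'); print(s['eef_pos'],s['ft_force'])
cv2.imwrite('pics/s7.png',cv2.resize(im[170:320,270:470,::-1],None,fx=4,fy=4)[:600])
```

```text
[561.44803959  38.65308786 127.18599434] [ 0.23209486  1.06211728 -0.2353192 ]
```

View pics/s7.png

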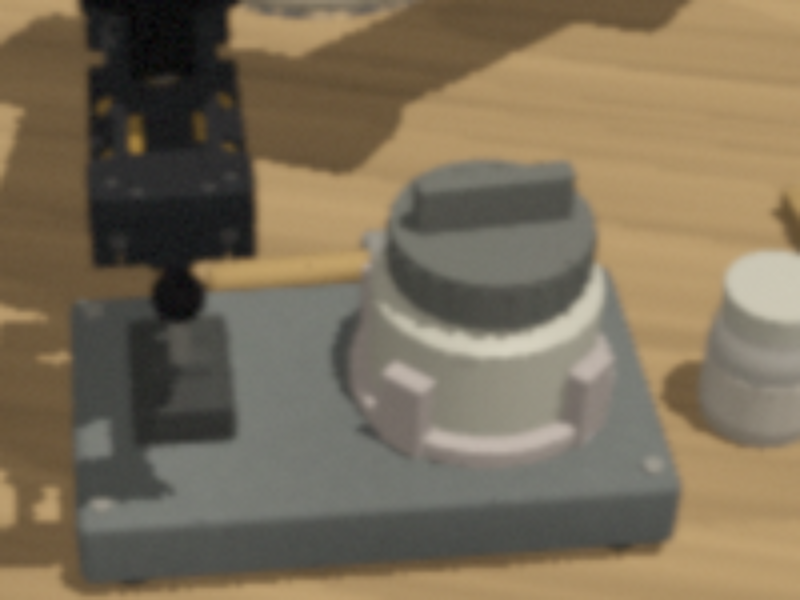

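```bash
cat > q.py <<'E'
from h import *
x=np.array([.9577,.2878,0]);p=np.array([552.5,38.5,72])
for n in('scene','top'):
  for q in(.1,.7,.8,.85,.9,.95,1.0): print(n,q,proj(n,p+x*80*np.sin(q-.5)+[0,0,80*np.cos(q-.5)])[0].round(1))
E
python3 q.py
```

```text
scene 0.1 [312.5 221.1]
scene 0.7 [313.8 234.4]
scene 0.8 [314.  237.9]
scene 0.85 [314.2 239.7]
scene 0.9 [314.3 241.6]
scene 0.95 [314.4 243.6]
scene 1.0 [314.6 245.6]
top 0.1 [344.2 255.8]
top 0.7 [338.1 234.8]
top 0.8 [337.1 231.4]
top 0.85 [336.6 229.8]
top 0.9 [336.1 228.2]
top 0.95 [335.6 226.6]
top 1.0 [335.1 225.1]
```

Ball at scene px (314.1,243.9), so q ≈ 0.96. A little further, to the stop.

Emit:
apply_moves --plan '[0, 0, 0, 0, 0, 2, 1, 0, 0, 0, 0, 0, 4, 1, 0, 0, 0, 0, 0, 4, 1]'

```text
clock: 14.15
eef_pos: [565.2, 39.7, 127.1]
tcp_rot: [-90.0, 0.0, -73.7]
ft_force: [0.1, -0.0, -0.1]
gripper_width: 0.4
```

Emit:
apply_moves --plan '[0, 0, 0, 0, 0, -12, 1, 0, 0, 0, 0, 0, -30, 1, 0, 0, 0, 0, -30, -45, 1, 0, 0, 0, 0, -80, -60, 1, 0, 0, 0, 60, -130, -90, 1, 0, 0, 0, 120, -140, -120, 1, 0, 0, 0, 170, -140, -140, 1, 0, 0, 0, 170, -140, -140, 1]'

```text
clock: 15.15
eef_pos: [477.3, -165.5, 267.3]
tcp_rot: [-90.0, -0.0, -73.9]
ft_force: [-0.1, -0.1, -0.3]
gripper_width: 0.7
```

Run:
```python
from h import *
s=sensors.state(); im=eyes.capture('scene'); print(s['clock'],s['eef_pos'],s['ft_force'])
cv2.imwrite('pics/s8.png',cv2.resize(im[170:320,270:470,::-1],None,fx=4,fy=4)[:600])
im=eyes.capture('top'); cv2.imwrite('pics/t8.png',im[:,:,::-1])
```

```text
15.15 [ 477.32828729 -165.5302837   267.27765644] [-0.13890619 -0.12635185 -0.2553465 ]
```

View pics/s8.png

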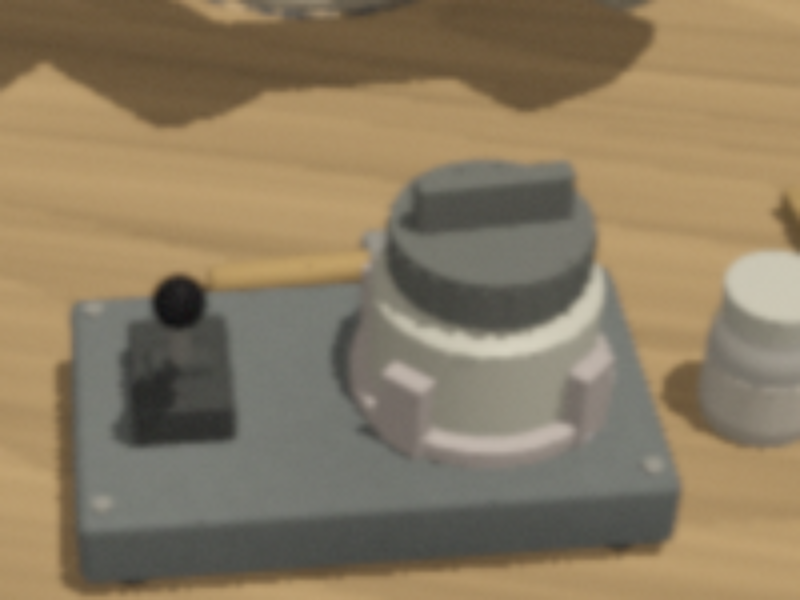

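View pics/t8.png

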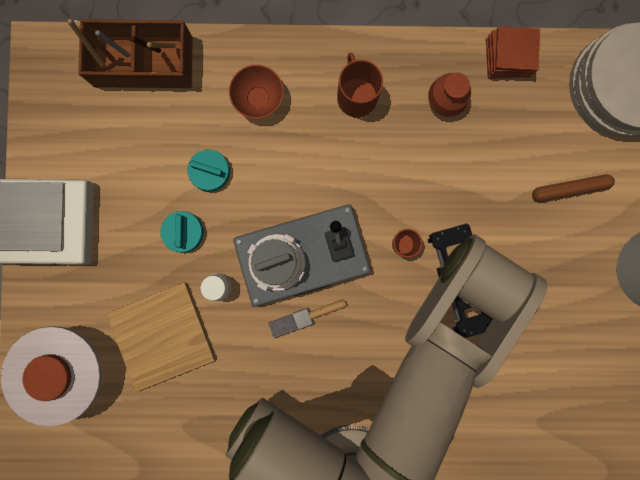

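Run:
```python
from h import *
n=np.array([508.7,182,0])
# bottom front edge of lid disc top rim in scene: predict lid-bottom lowest visible row for heights
for h in (138.5,128,123):
    a=np.linspace(0,2*np.pi,200); c=n+np.c_[49*np.cos(a),49*np.sin(a),np.full(200,h)]
    d=n+np.c_[49*np.cos(a),49*np.sin(a),np.full(200,h+28)]
    pc=(proj('scene',c)-[270,170])*4; pd=(proj('scene',d)-[270,170])*4
    print(h,'bottom row',pc[:,1].max().round(1),'top row',pd[:,1].min().round(1))
```

```text
138.5 bottom row 302.1 top row 127.7
128 bottom row 319.4 top row 145.3
123 bottom row 327.6 top row 153.6
```

Predicted lid bottom-rim rows are 302 (start), 319 (dropped) and 328 (home). Observed rows were about 302, 318 and 326, so the lid is home. The lever ball is at scene row 245.2, giving q ≈ 0.99. The bystanders are at unchanged pixels and the arm is clear.

```bash
python3 -c "
from station import r
print(r.job_done())"
```

```text
the job is handed in; nothing more can be done
None
```

The job is done and handed in at about 15 s of the 48 s; the hand-in reports no verdict.

**What I did:** I gripped the grey lid's bar and turned it back about 50°, to roughly -16° from the shaker. I opened the fingers so it dropped into the thread, then regripped and screwed it clockwise, following it down. I then let go and pushed the lever over with closed fingers.

**Last checks:**
- **Lid:** I felt the end stop (0.20 N m), with the gripper's angle reading about -90° against the stated stop at -88°. The lid's lower rim in the scene view fell through about rows 302, 318 and 326 of the enlarged crop. The calibration predicts 302, 319 and 328 for start, dropped and home.
- **Lever:** the ball sits where an angle of about 0.99 rad predicts in the scene view. I felt no clear force rise at its stop, so that reading is from the camera only.
- **Surroundings:** the small jar, cup and brush are at the same places in the top view, and the arm is clear of everything.

The lid's upper rim appeared about 7 rows lower than predicted both at the start and at the end. I took this to be its rounded edge, since the offset didn't change.

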